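# Pack the rail joint and hold the middle piece tight on the spacer

### The job

On the gluing board a loose middle piece of cushion rail lies between two fixed pieces. First take the orange spacer from the rack, stand it upright, all the way down on the board and about midway across the rail, in the one gap that is wide enough for it (do not force it against the longer fixed piece, where the gap is too narrow), and let go of it; then grip the middle piece and push it along the row so that it clamps the spacer flush against the shorter fixed piece, flat on the board and in line with its neighbours. Finish while still gripping the middle piece and pressing it firmly against the spacer, and leave the grey spacer, the blue chalk and the glue bottle where they are.

Things in the scene. Friction and masses are not known exactly. Their poses are not given: they have to be found in the camera images.
- jig: Plywood gluing board, 170 (x) x 350 (y) x 12 mm thick, lying fixed on the table. Origin: centre of its underside, on the table surface. The rail pieces lie in a row along its y axis, on its top face (12 mm above the table), centred on x = 0.
- rail_mid: Loose middle piece of cushion rail, dark wood with a green rubber strip on its +x side and a white dot on top: a plain rectangular block 56 (x) x 90 (y, along the row) x 40 mm high, 180 to 290 g. Origin: centre of its underside, on the board. At the start it lies about at the board's centre (to 3 mm); nothing holds it but friction on the board. It can be gripped across its 56 mm width.
- rail_long: Longer fixed piece of the same rail, 56 (x) x 114 (y) x 40 mm high, fixed to the board at one side of the middle piece (either side), its centre 105 mm from the board's centre. The gap between it and the middle piece is only 1.5 to 4.5 mm. Origin: centre of its underside.
- rail_short: Shorter fixed piece of the same rail, 56 (x) x 94 (y) x 40 mm high, fixed to the board on the other side of the middle piece, its centre 105 mm from the board's centre. The gap between it and the middle piece is 11.5 to 14.5 mm at the start. Origin: centre of its underside.
- spacer: Orange plastic spacer plate, 40 (x) x 8 thick (y) x 70 mm high, 30 g. Origin: centre of its lower edge. At the start it stands upright in the narrower slot of the rack, 6 mm above the table, its top 76 mm above the table. In the gap its thickness lies along the row and its top stands 30 mm above the rail pieces.
- rack: Light wooden spacer rack fixed on the table, base 64 (x) x 112 (y) x 6 mm thick, with two upright open-topped slots whose walls reach 30 mm above the table. Slot centres at y = +30 mm (11 x 44 mm inside, holds the orange spacer) and y = -30 mm (19 x 44 mm, holds the grey one). Origin: centre of its underside; the slots are long in x.
- spacer_grey: Grey plastic spacer plate, 40 (x) x 16 thick (y) x 70 mm high, standing in the wider slot of the rack; too thick for any gap; stays there. Origin: centre of its lower edge.
- chalk: Blue chalk cube, 22 mm, on the far edge of the board near its +y end; leave alone. Origin: centre of its underside.
- glue: Small white glue bottle with red cap, 32 mm diameter, 80 mm high, standing on the far edge of the board near its -y end; leave alone. Origin: centre of its underside.
Things that resemble listed ones, but are neither listed nor needed, are in the scene too. Leave any purple or red look-alike of the rail_mid alone. Several things have the shape of the spacer; the one meant has the colours described above.

How it is judged (in metres and radians):
On the way:
1. the orange spacer stands in the gap between the middle and the shorter piece, down on the board, let go (z of spacer in the frame of jig between 0.009 and 0.015 m and x of spacer in the frame of jig between -0.016 and 0.016 m and horizontal distance between spacer and rail_short below 0.064 m and horizontal distance between spacer and rail_mid below 0.064 m and angle between spacer's own z axis and vertical below 0.3 rad and contact force between the fingers and spacer below 0.3 N), for 0.2 s.
At the end, for the whole second after the job is handed in: Spacer upright (0.08 rad) on the board, within 16 mm of the rail centre line, not touched by the fingers, clamped at over 3 N between shorter and middle piece; their centres under 102.5 mm apart; middle piece held by the fingers, square and flat (0.05 rad, 3 mm), in line within 10 mm, at rest (z of spacer in the frame of jig between 0.009 and 0.015 m and x of spacer in the frame of jig between -0.016 and 0.016 m and horizontal distance between spacer and rail_short below 0.064 m and horizontal distance between spacer and rail_mid below 0.064 m and angle between spacer's own z axis and vertical below 0.08 rad and contact force between the fingers and spacer below 0.3 N and contact force between rail_mid and spacer above 3 N and contact force between spacer and rail_short above 3 N and contact force between the fingers and rail_mid above 3 N and horizontal distance between rail_mid and rail_short below 0.1025 m and angle between the y axis of spacer and the y axis of rail_short, either way round below 0.06 rad and angle between the y axis of rail_mid and the y axis of rail_short, either way round below 0.05 rad and angle between rail_mid's own z axis and vertical below 0.05 rad and z of rail_mid in the frame of jig between 0.009 and 0.015 m and x of rail_mid in the frame of jig between -0.01 and 0.01 m and linear speed of each of rail_mid, spacer below 0.01 m/s); the arm keeps its last pose, push and grip.
It fails at once if the orange spacer is forced against the longer piece (over 4 N) (contact force between spacer and rail_long above 4 N).
It fails at once if the grey spacer is moved over 20 mm, or the chalk or the glue bottle over 30 mm (distance of spacer_grey from where it was at the start of the episode above 0.02 m or distance of any of chalk, glue from where it was at the start of the episode above 0.03 m).
It also fails if it takes over 51 s, if anything falls off the work surface, if the arm or the gripper's body presses on something with over 40 N, if the wrist force passes 120 N, or if a joint passes its speed limit or range.

### The arm

A 6-joint arm with a two-finger parallel gripper is mounted at the origin on the work surface. World frame = base frame: x ahead of the robot, y to its left, z up, the work surface at z = 0. Lengths are in mm, angles in rad, forces in N, time in s.
With the tool pointing down it reaches from about 350 to 875 mm from the base axis. Payload 4.2 kg.
Tool frame: the origin (TCP) lies midway between the tips of the shut fingers; the grasp point (between the pads) lies 19 mm behind it (arm.grasp_offset is the distance from the TCP to the grasp point, in mm); z points along the fingers, y is the line along which they close (so a half turn about z gives the same grasp; the last joint's range is limited). The gripper opens to 85 mm and grips with 20 to 120 N. Pads are 22 mm wide; open, the fingers measure 114 mm over their backs; the gripper's body (76 mm by 85 mm) begins 54 mm behind the grasp point. The pads swing forward as they close: fully open they stand 13 mm farther back than shut.
Start: joints at [-0.936, 0.385, 0.008, 0, -1.194, -0.259], TCP at [229.399, -581.356, 193.912] pointing down, gripper open.
Joint ranges: [-3.14, 3.14], [-1.21, 2.06], [-1.07, 1.41], [-3.16, 2.05], [-2.99, -0.16], [-3.1, 3.1]. Speed limits (rad/s): [2.79, 2.79, 3.14, 3.14, 3.14, 3.14].

### API

Orientations are given as a unit quaternion [x, y, z, w].
In Python, from bench import arm gives the robot as it stands. The module is installed in compiled form; this text tells all that it offers.
- The arm moves only by the tool servo_tool, never from a script. Its argument "increments" is a list of rows, each a list of 7 numbers: the opening, from 0 (shut) to 1 (fully open), then the shift along the tool's x, y, z in m, then the turn, a rotation vector about the tool's x, y, z in degrees. In form: [[grip, x, y, z, ax, ay, az], ...]. A call has 1 to 12 rows; each row is the pose to reach, as a shift and turn from the pose commanded when the call began, along the tool's axes at that moment; what a row does not reach only later rows make up. A row lasts 1/8 s, in which the tool goes at most 62.5 mm and 10.7 degrees, less where a joint would pass 70% of its speed; a pose out of reach is approached as far as the arm can. A call with a gripper value outside its range is refused whole. The fingers move at their own pace and stop on an object; the grip force is fixed at half the most. Time passes only in rows, so rows that repeat a pose let the fingers close. It gives the time, the measured TCP pose, the force, the opening and the grip force at its end, in the units of the state.
- arm.read_state(): the state, without advancing time (a new reading comes with each control period).
- arm.get_image(name): name is "side" or "top" or "wrist"; returns a dict with "color" (384x512x3 uint8, red, green, blue), "fx", "fy", "cx", "cy" (pixels), "rvec" (rotation vector, rad) and "tvec" (3), from world to camera coordinates, as OpenCV has them; the wrist camera has in their place "hand_eye" (4x4, takes a point from camera to tool coordinates, whose origin is the TCP and whose axes are the flange's). Camera axes: x right, y down, z forward; pixel columns grow to the right and rows downward; lengths in mm; the calibration is good to about 2 mm. A picture is of the moment at which its call begins: read the wrist's pose just before it. There is no depth.
- arm.job_done(): hands the job in; it is judged then, once.
Trained networks look in the newest picture that a camera, given by its name, has taken for a name from the list of things; names that differ only in an ending like _2 or _b are one class to them, and where a whole thing is asked for, a point or a joint stands for the part that bears it (a point fixed in the world has none). Each returns a list of dicts, best first, with "p" (0 to 1); they miss things now and then, are a little off and sometimes report something else, mostly with a low value. They report only what shows in the picture. A call takes as long as a camera call. They do not tell look-alikes from the thing itself.
- arm.look_for(camera, thing): "box" ([centre column, centre row, width, height] in pixels, round what is visible of it).
- arm.spot_point(camera, thing): "centre" ([column, row] in pixels: a listed point, or the origin of a listed thing).
The state is a dict: "clock": time; "joints": joint angles; "joint_vel": joint speeds; "joint_efforts": joint torques, N m; "position": TCP position; "ee_rot": TCP orientation; "contact_force": force on the tool from outside, world axes, zero at the start; "wrist_torque": the same for the moment, N m; "gripper_width": finger opening in mm; "grasp_force": force on a finger pad.
Only numpy, scipy, OpenCV 4.12 (cv2) and the standard library are available. Lean on these libraries where they do the work, as an engineer would, in place of code of your own. Each camera call takes 0.05 s, during which the arm holds its last target. There are 200 camera calls.

## Working session

There is one attempt and no reset: what is moved stays moved. The work goes in short steps, Python scripts to look and compute and a tool call to move; the robot and the scene stay as the last step left them, time stands still between calls to the robot, and variables do not carry over. Pictures are saved under pics/ and viewed, at most 10 in all, crops included, and the job is handed in when it is done.

Besides the shell and the picture viewer there is one more tool, called after ">>>" by a JSON object that holds its "api" and its "payload". servo_tool: Moves the arm, as the interface text tells. Its arguments: {"type":"object","properties":{"increments":{"type":"array","items":{"type":"array","items":{"type":"number"}}}},"required":["increments"]}

```bash
mkdir -p pics; cat > h.py <<'E'
import numpy as np, cv2
from bench import arm
from scipy.spatial.transform import Rotation as R
def cam(name):
    d=arm.get_image(name); return d
def KRt(d):
    K=np.array([[d['fx'],0,d['cx']],[0,d['fy'],d['cy']],[0,0,1.]])
    if 'rvec' in d: return K,cv2.Rodrigues(np.array(d['rvec'],float))[0],np.array(d['tvec'],float).ravel()
    s=d['state']; H=np.array(d['hand_eye']); T=np.eye(4);T[:3,:3]=R.from_quat(s['ee_rot']).as_matrix();T[:3,3]=s['position']
    M=np.linalg.inv(T@H); return K,M[:3,:3],M[:3,3]
def px2w(d,uv,z):
    K,r,t=KRt(d); ray=r.T@np.linalg.inv(K)@[uv[0],uv[1],1]; c=-r.T@t
    return c+ray*(z-c[2])/ray[2]
def w2px(d,p):
    K,r,t=KRt(d); q=K@(r@np.array(p,float)+t); return q[:2]/q[2]
def save(d,n): cv2.imwrite('pics/'+n,cv2.cvtColor(d['color'],cv2.COLOR_RGB2BGR))
E
python3 - <<'E'
from h import *
s=arm.read_state();print(s)
for n in ['top','side']:
    d=cam(n);save(d,n+'1.png');K,r,t=KRt(d);print(n,K[0,0],-r.T@t)
    for th,z in [('jig',0),('rail_mid',12),('rail_long',12),('rail_short',12),('spacer',6),('rack',0),('spacer_grey',6),('chalk',12),('glue',12)]:
        for o in arm.spot_point(n,th)[:3]: print(th,round(o['p'],2),np.round(o['centre'],1),np.round(px2w(d,o['centre'],z),1))
E
```

```text
{'clock': 0.0, 'joints': array([-9.36391115e-01,  3.85585018e-01,  6.59973241e-03, -4.79273681e-04,
       -1.19398396e+00, -2.58602805e-01]), 'joint_vel': array([ 0.00034923,  0.00051545, -0.00176719, -0.0013459 , -0.00124849,
       -0.00030506]), 'joint_efforts': array([ 6.40373855e-04, -3.92287588e+01,  1.88405997e+01,  4.18629169e+00,
       -4.65817851e-03,  1.05122029e-05]), 'position': array([ 229.14999596, -580.75665706,  192.7972034 ]), 'ee_rot': array([-1.86710476e-01,  9.82414357e-01,  1.07612127e-03, -2.68255909e-04]), 'contact_force': array([ 0.52117181,  1.35330113, -0.19542739]), 'wrist_torque': array([-0.0116186 ,  0.00928728, -0.00257869]), 'grasp_force': 0.0, 'gripper_width': 85.25513424512842}
top 494.1523173254201 [ 470.58829694   -2.37705984 1529.94239731]
jig 0.79 [294.8 222.4] [ 492.1 -104.9    0. ]
jig 0.74 [258.7 217.5] [508.3   6.4   0. ]
rail_mid 0.68 [290.9 151. ] [712.9 -95.6  12. ]
rail_mid 0.65 [343.7 207.8] [ 535.1 -254.8   12. ]
rail_mid 0.6 [382.7 223.7] [ 485.2 -372.7   12. ]
rail_long 0.6 [260.6 214.8] [5.162e+02 4.000e-01 1.200e+01]
rail_short 0.
[... 358 characters left out ...]
4.9   12. ]
side 441.8417361960035 [235.12571112 790.99196956 730.37304341]
jig 0.65 [298.9 188.6] [ 496.3 -108.6    0. ]
rail_mid 0.87 [221.9 171.3] [709.6 -73.4  12. ]
rail_mid 0.62 [298.3 184.6] [ 499.4 -109.3   12. ]
rail_mid 0.57 [333.1 142.7] [ 475.2 -351.6   12. ]
rail_long 0.58 [277.2 210.1] [511.2  10.8  12. ]
rail_long 0.18 [243.7 279.4] [491.5 244.6  12. ]
rail_short 0.91 [319.9 169.3] [ 468.9 -201.4   12. ]
spacer 0.95 [191.1 326.5] [534.3 385.8   6. ]
spacer 0.61 [221.2 290.5] [522.6 286.1   6. ]
rack 0.92 [229.2 284.1] [517.7 259.9   0. ]
spacer_grey 0.77 [239.4 280.3] [500.7 246.1   6. ]
chalk 0.4 [255.2 205.2] [567.9  17.5  12. ]
glue 0.51 [303.4 153.4] [ 537.  -256.5   12. ]
```

```bash
ls pics
```

```text
side1.png
top1.png
```

View pics/top1.png

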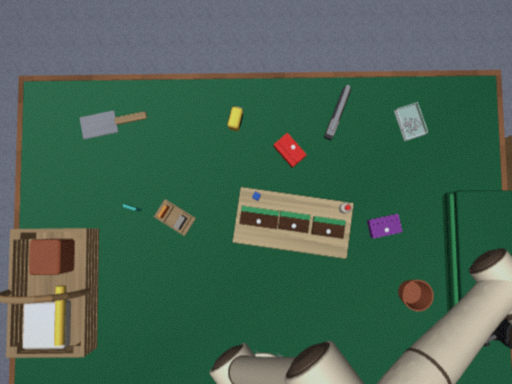

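View pics/side1.png

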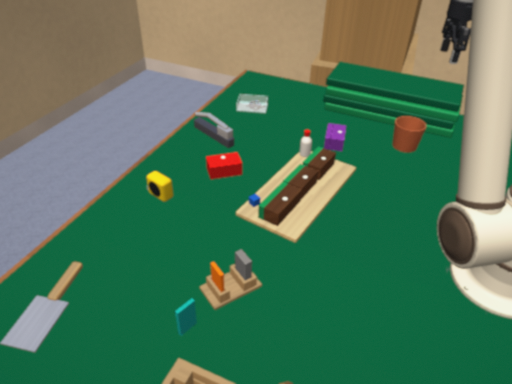

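```bash
cat >> h.py <<'E'
def goal(x,y,z,yaw):  # yaw: world angle (deg) of tool y axis, tool down; prints increments for nearest half turn
    s=arm.read_state(); R0=R.from_quat(s['ee_rot']); best=None
    for k in (0,180):
        a=np.radians(yaw+k); ty=np.array([np.cos(a),np.sin(a),0]); tz=np.array([0,0,-1.]); M=np.c_[np.cross(ty,tz),ty,tz]
        rv=(R0.inv()*R.from_matrix(M)).as_rotvec(degrees=True)
        c=(np.round(R0.inv().apply(np.array([x,y,z])-s['position'])/1000,4),np.round(rv,2))
        print(k,*c)
    ty=R0.apply([0,1,0]);print('now pos',np.round(s['position'],1),'tool y yaw',np.degrees(np.arctan2(ty[1],ty[0])).round(2),'j',np.round(s['joints'],2),'F',np.round(s['contact_force'],1),'w',round(s['gripper_width'],1),round(s['grasp_force'],1),s['clock'])
def wrist():
    s=arm.read_state(); d=arm.get_image('wrist'); d['state']=s; return d
E
python3 - <<'E'
from h import *
d=wrist(); print(d['fx'],d['hand_eye'])
goal(510,-40,330,78)
E
```

```text
289.27142750714296 [[-5.61653725e-04 -9.63245481e-01 -2.68622090e-01  6.84079603e+01]
 [ 9.99999683e-01 -6.92717128e-04  3.93128863e-04 -9.38731762e-02]
 [-5.64758724e-04 -2.68621784e-01  9.63245565e-01 -1.79756845e+02]
 [ 0.00000000e+00  0.00000000e+00  0.00000000e+00  1.00000000e+00]]
0 [-0.4597  0.4006 -0.1361] [-0.    0.   33.53]
180 [-0.4597  0.4006 -0.1361] [  -0.     -0.   -146.47]
now pos [ 229.4 -581.4  193.9] tool y yaw 111.53 j [-0.94  0.38  0.01  0.   -1.19 -0.26] F [0.1 0.2 0.2] w 85.5 0.0 1.05
```

```bash
python3 - <<'E'
from h import *
goal(460,70,300,70)
E
```

```text
0 [-0.4536  0.5213 -0.1061] [-0.    0.   41.53]
180 [-0.4536  0.5213 -0.1061] [  -0.     -0.   -138.47]
now pos [ 229.4 -581.4  193.9] tool y yaw 111.53 j [-0.94  0.38  0.01  0.   -1.19 -0.26] F [0.1 0.2 0.2] w 85.5 0.0 1.05
```

>>> {"api": "servo_tool", "payload": {"increments": [[0.4,-0.453,0.521,-0.106,0,0,41.5],[0.4,-0.453,0.521,-0.106,0,0,41.5],[0.4,-0.453,0.521,-0.106,0,0,41.5],[0.4,-0.453,0.521,-0.106,0,0,41.5],[0.4,-0.453,0.521,-0.106,0,0,41.5],[0.4,-0.453,0.521,-0.106,0,0,41.5],[0.4,-0.453,0.521,-0.106,0,0,41.5],[0.4,-0.453,0.521,-0.106,0,0,41.5],[0.4,-0.453,0.521,-0.106,0,0,41.5],[0.4,-0.453,0.521,-0.106,0,0,41.5],[0.4,-0.453,0.521,-0.106,0,0,41.5],[0.4,-0.453,0.521,-0.106,0,0,41.5]]}}

```text
clock: 2.55
position: [460.3, 72.4, 300.4]
ee_rot: [0.172, 0.985, 0.0, 0.0]
contact_force: [0.3, -0.7, 0.4]
gripper_width: 33.8
grasp_force: 0.0
```

>>> {"api": "servo_tool", "payload": {"increments": [[0.4,0,0,0,0,0,0],[0.4,0,0,0,0,0,0],[0.4,0,0,0,0,0,0]]}}

```text
clock: 2.92
position: [459.2, 68.6, 299.9]
ee_rot: [0.174, 0.985, -0.0, -0.0]
contact_force: [0.1, 1.0, -0.2]
gripper_width: 34.0
grasp_force: 0.0
```

```bash
python3 - <<'E'
from h import *
d=wrist();save(d,'w1.png');np.save('w1.npy',d,allow_pickle=True)
for th,z in [('jig',0),('rail_mid',12),('rail_long',12),('rail_short',12),('spacer',6),('rack',0),('spacer_grey',6)]:
    for o in arm.spot_point('wrist',th)[:2]: print(th,round(o['p'],2),np.round(o['centre'],1),np.round(px2w(d,o['centre'],z),1))
goal(524,288,200,60)
E
```

```text
jig 0.66 [172.6 203.8] [489.4 -91.5   0. ]
rail_mid 0.94 [218.3 305.5] [699.7 -89.1  12. ]
rail_mid 0.83 [ 29.  252.6] [ 482.5 -364.3   12. ]
rail_long 0.84 [228.8 197. ] [508.6   6.9  12. ]
rail_short 0.7 [110. 218.] [ 473.5 -198.5   12. ]
spacer 0.79 [455.3 136.5] [540.8 385.6   6. ]
spacer 0.57 [393. 149.] [526.  286.8   6. ]
rack 0.72 [374.1 145.9] [512.  261.2   0. ]
rack 0.58 [244.3 229.6] [577.3   8.6   0. ]
0 [0.0142 0.2275 0.0999] [ 0.   -0.   10.01]
180 [0.0142 0.2275 0.0999] [   0.      0.   -169.99]
now pos [459.5  69.3 299.9] tool y yaw 70.01 j [ 0.5   0.04 -0.17 -0.   -1.36 -2.42] F [-0.8  0.2  0.3] w 34.2 0.0 3.325
```

View pics/w1.png

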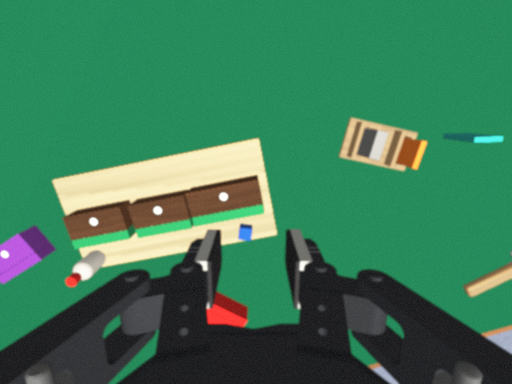

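```bash
python3 - <<'E'
from h import *
goal(540,249,220,60)
E
```

```text
0 [-0.0142  0.1963  0.0799] [ 0.   -0.   10.01]
180 [-0.0142  0.1963  0.0799] [   0.      0.   -169.99]
now pos [459.5  69.3 299.9] tool y yaw 70.01 j [ 0.5   0.04 -0.17 -0.   -1.36 -2.42] F [-0.8  0.2  0.3] w 34.2 0.0 3.325
```

>>> {"api": "servo_tool", "payload": {"increments": [[0.4,-0.014,0.196,0.08,0,0,-120],[0.4,-0.014,0.196,0.08,0,0,-120],[0.4,-0.014,0.196,0.08,0,0,-120],[0.4,-0.014,0.196,0.08,0,0,-120],[0.4,-0.014,0.196,0.08,0,0,-120],[0.4,-0.014,0.196,0.08,0,0,-120],[0.4,-0.014,0.196,0.08,0,0,-120],[0.4,-0.014,0.196,0.08,0,0,-120],[0.4,-0.014,0.196,0.08,0,0,-120],[0.4,-0.014,0.196,0.08,0,0,-120],[0.4,-0.014,0.196,0.08,0,0,-120],[0.4,-0.014,0.196,0.08,0,0,-120]]}}

```text
clock: 4.82
position: [539.7, 249.0, 219.8]
ee_rot: [0.766, -0.643, -0.0, 0.0]
contact_force: [0.1, -0.2, 0.8]
gripper_width: 34.0
grasp_force: 0.0
```

>>> {"api": "servo_tool", "payload": {"increments": [[0.4,0,0,0,0,0,-50],[0.4,0,0,0,0,0,-50],[0.4,0,0,0,0,0,-50],[0.4,0,0,0,0,0,-50],[0.4,0,0,0,0,0,-50],[0.4,0,0,0,0,0,-50],[0.4,0,0,0,0,0,-50]]}}

```text
clock: 5.7
position: [539.7, 249.0, 219.9]
ee_rot: [0.966, -0.26, -0.0, 0.0]
contact_force: [-0.0, -0.3, -0.0]
gripper_width: 34.1
grasp_force: 0.0
```

```bash
python3 - <<'E'
from h import *
d=wrist();save(d,'w2.png');np.save('w2.npy',d,allow_pickle=True)
goal(524,288,200,60)
img=d['color'];hsv=cv2.cvtColor(img,cv2.COLOR_RGB2HSV)
m=cv2.inRange(hsv,(8,190,215),(22,255,255))
n,l,st,c=cv2.connectedComponentsWithStats(m)
for i in range(1,n):
    if st[i,4]>40:
        pts=np.argwhere(l==i)[:,::-1].astype(np.float32); r=cv2.minAreaRect(pts); print(st[i,4],r); print([np.round(px2w(d,p,76)[:2],1) for p in cv2.boxPoints(r)],px2w(d,r[0],76))
E
```

```text
0 [-0.0331 -0.0259  0.0199] [ 0.0000e+00 -1.0000e-02  1.7991e+02]
180 [-0.0331 -0.0259  0.0199] [ 0.    0.   -0.09]
now pos [539.7 249.  219.9] tool y yaw -120.09 j [ 0.7   0.32 -0.03 -0.   -1.23  0.34] F [-0.8  0.5 -0.3] w 34.3 0.0 5.75
```

View pics/w2.png

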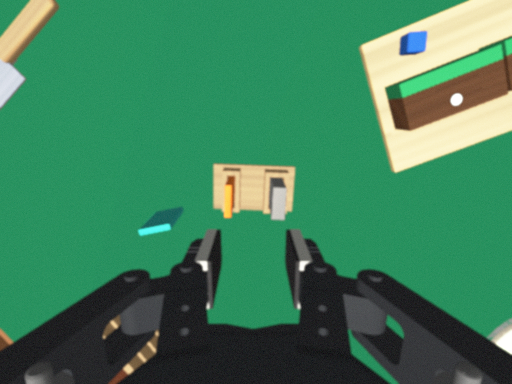

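```bash
python3 - <<'E'
from h import *
d=np.load('w2.npy',allow_pickle=True).item();img=d['color'];hsv=cv2.cvtColor(img,cv2.COLOR_RGB2HSV)
for r in (176,182,188,196,206,214,217): print(r,[tuple(img[r,c]) for c in (224,228,232)] )
def rep(name,m,z):
    n,l,st,c=cv2.connectedComponentsWithStats(m)
    i=1+np.argmax(st[1:,4]); pts=np.argwhere(l==i)[:,::-1].astype(np.float32); r=cv2.minAreaRect(pts)
    b=np.array([px2w(d,p,z)[:2] for p in cv2.boxPoints(r)]); e=b[1:]-b[:-1]
    print(name,st[i],r,'\n',b.round(1).tolist(),'len',np.linalg.norm(e,axis=1).round(1),'ang',np.degrees(np.arctan2(e[:,1],e[:,0])).round(1),'c',b.mean(0).round(1))
roi=np.zeros(hsv.shape[:2],np.uint8);roi[150:228,205:305]=255
rep('orange',cv2.inRange(hsv,(8,150,170),(25,255,255))&roi,76)
rep('rack',cv2.bitwise_not(cv2.inRange(hsv,(50,80,20),(90,255,255)))&roi,6)
rep('grey',cv2.inRange(hsv,(0,0,125),(179,40,255))&roi,76)
c=cv2.resize(img[150:230,200:310],None,fx=7,fy=7,interpolation=cv2.INTER_CUBIC);cv2.imwrite('pics/c2.png',c[...,::-1])
E
```

```text
176 [(np.uint8(235), np.uint8(210), np.uint8(156)), (np.uint8(177), np.uint8(131), np.uint8(91)), (np.uint8(169), np.uint8(118), np.uint8(76))]
182 [(np.uint8(232), np.uint8(205), np.uint8(151)), (np.uint8(144), np.uint8(73), np.uint8(31)), (np.uint8(148), np.uint8(78), np.uint8(32))]
188 [(np.uint8(251), np.uint8(207), np.uint8(129)), (np.uint8(255), np.uint8(213), np.uint8(82)), (np.uint8(190), np.uint8(107), np.uint8(44))]
196 [(np.uint8(251), np.uint8(206), np.uint8(128)), (np.uint8(255), np.uint8(214), np.uint8(84)), (np.uint8(189), np.uint8(98), np.uint8(36))]
206 [(np.uint8(253), np.uint8(212), np.uint8(128)), (np.uint8(255), np.uint8(205), np.uint8(78)), (np.uint8(177), np.uint8(99), np.uint8(48))]
214 [(np.uint8(246), np.uint8(187), np.uint8(87)), (np.uint8(255), np.uint8(206), np.uint8(77)), (np.uint8(115), np.uint8(133), np.uint8(83))]
217 [(np.uint8(180), np.uint8(165), np.uint8(92)), (np.uint8(235), np.uint8(171), np.uint8(80)), (np.uint8(78), np.uint8(148), np.uint8(96))]
orange [224 184  10  34 264] ((228.61026000976562, 200.52261352539062), (8.364636421203613, 33.199459075927734), 2.12109637260437) 
 [[512.8, 304.5], [546.5, 281.9], [541.4, 273.8], [507.4, 296.1]] len [40.6  9.6 40.6] ang [ -33.7 -122.3  146.7] c [527.  289.1]
rack [ 213  163   83   58 3988] ((253.1796417236328, 191.470703125), (82.26896667480469, 55.03633499145508), 2.0454084873199463) 
 [[502.8, 340.3], [569.2, 295.0], [509.0, 199.4], [439.1, 239.6]] len [ 80.4 113.   80.6] ang [ -34.3 -122.2  150.1] c [505.  268.6]
grey [271 187  15  33 452] ((278.0, 203.0), (32.0, 14.0), 90.0) 
 [[516.7, 238.1], [508.5, 224.1], [474.0, 242.8], [482.3, 257.3]] len [16.2 39.3 16.7] ang [-120.2  151.5   59.9] c [495.4 240.6]
```

View pics/c2.png

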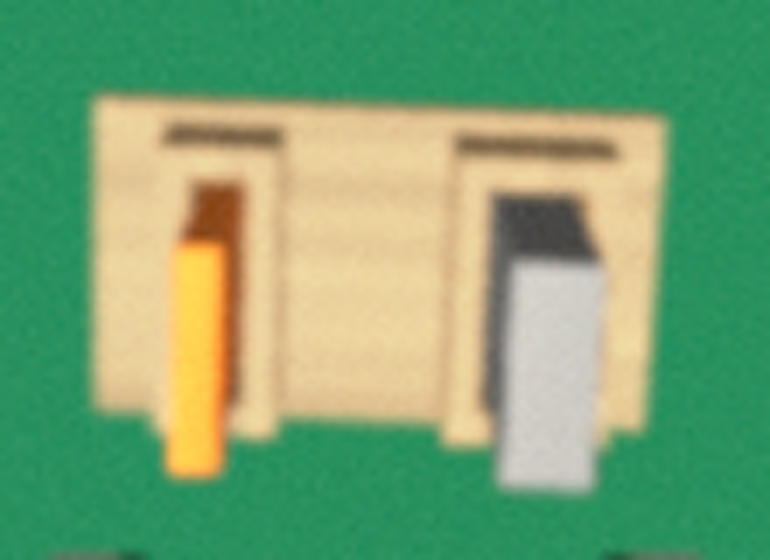

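```bash
python3 - <<'E'
from h import *
goal(526.7,288.8,50,58)
E
```

```text
0 [-0.0312 -0.028   0.1699] [-0.0000e+00  1.0000e-02 -1.7809e+02]
180 [-0.0312 -0.028   0.1699] [0.   0.   1.91]
now pos [539.7 249.  219.9] tool y yaw -120.09 j [ 0.7   0.32 -0.03 -0.   -1.23  0.34] F [-0.8  0.5 -0.3] w 34.3 0.0 5.75
```

>>> {"api": "servo_tool", "payload": {"increments": [[0.4,-0.031,-0.028,0.05,0,0,1.9],[0.4,-0.031,-0.028,0.09,0,0,1.9],[0.4,-0.031,-0.028,0.12,0,0,1.9],[0.4,-0.031,-0.028,0.15,0,0,1.9],[0.4,-0.031,-0.028,0.17,0,0,1.9],[0.4,-0.031,-0.028,0.17,0,0,1.9],[0.2,-0.031,-0.028,0.17,0,0,1.9],[0.1,-0.031,-0.028,0.17,0,0,1.9],[0.0,-0.031,-0.028,0.17,0,0,1.9],[0.0,-0.031,-0.028,0.17,0,0,1.9],[0.0,-0.031,-0.028,0.17,0,0,1.9]]}}

```text
clock: 7.12
position: [526.8, 288.8, 50.1]
ee_rot: [0.962, -0.275, 0.0, -0.0]
contact_force: [0.0, 0.6, -0.0]
gripper_width: 0.2
grasp_force: 0.0
```

>>> {"api": "servo_tool", "payload": {"increments": [[0.0,0,0,-0.03,0,0,0],[0.0,0,0,-0.06,0,0,0],[0.0,0,0,-0.09,0,0,0],[0.0,0,0,-0.12,0,0,0],[0.0,0,0,-0.15,0,0,0],[0.0,0,0,-0.15,0,0,0]]}}

```text
clock: 7.88
position: [528.1, 289.7, 202.9]
ee_rot: [0.962, -0.274, 0.002, -0.003]
contact_force: [-0.1, -0.4, -0.6]
gripper_width: 0.0
grasp_force: 0.0
```

```bash
python3 - <<'E'
from h import *
d=np.load('w1.npy',allow_pickle=True).item()
goal(460,-130,230,78)
# white dots in w1 of rails (tops z=52)
for uv in [(93,221.5),(157.5,210),(223,197)]: print(px2w(d,uv,52))
E
```

```text
0 [ 0.1637  0.3922 -0.029 ] [ -0.25   0.44 160.14]
180 [ 0.1637  0.3922 -0.029 ] [ -0.31  -0.18 -19.86]
now pos [528.1 289.7 202.9] tool y yaw -121.86 j [ 0.77  0.34 -0.04  0.   -1.19  0.24] F [-0.1 -0.4 -0.6] w 0.0 0.0 7.875
[ 462.79175015 -201.57071275   52.        ]
[480.32961549 -97.93290002  52.        ]
[495.7712578    5.75513158  52.        ]
```

>>> {"api": "servo_tool", "payload": {"increments": [[0.4,0,0,-0.02,0,0,0],[0.4,0,0,-0.02,0,0,0],[0.4,0,0,-0.02,0,0,0]]}}

```text
clock: 8.25
position: [526.2, 288.4, 218.5]
ee_rot: [0.962, -0.275, -0.001, 0.001]
contact_force: [-0.2, -0.1, -0.2]
gripper_width: 33.9
grasp_force: 0.0
```

```bash
python3 - <<'E'
from h import *
d=wrist();save(d,'w3.png');np.save('w3.npy',d,allow_pickle=True)
goal(526.7,288.8,50,58)
for th,z in [('spacer',6),('spacer_grey',6),('rack',0)]:
    for o in arm.spot_point('wrist',th)[:2]: print(th,round(o['p'],2),np.round(o['centre'],1),np.round(px2w(d,o['centre'],z),1))
E
```

```text
0 [ 0.0004 -0.001   0.1684] [-1.0000e-01  2.0000e-01 -1.7988e+02]
180 [ 0.0004 -0.001   0.1684] [0.13 0.06 0.12]
now pos [526.2 288.4 218.4] tool y yaw -121.88 j [ 0.77  0.33 -0.01 -0.   -1.23  0.24] F [ 0.4 -0.1  0.3] w 34.4 0.0 8.3
spacer 0.81 [190.3 191.8] [539.3 383.4   6. ]
spacer 0.54 [252.4 166.4] [523.8 290.2   6. ]
spacer_grey 0.87 [297.9 167.5] [489.4 238.    6. ]
rack 0.87 [270.9 165.7] [510.1 268.4   0. ]
```

View pics/w3.png

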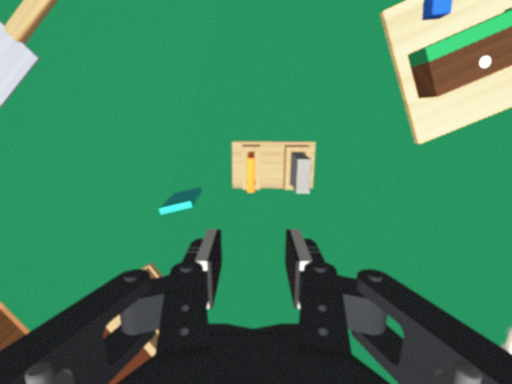

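>>> {"api": "servo_tool", "payload": {"increments": [[0.4,0,0,0.05,0,0,0],[0.4,0,0,0.1,0,0,0],[0.4,0,0,0.14,0,0,0],[0.4,0,0,0.168,0,0,0],[0.4,0,0,0.168,0,0,0]]}}

```text
clock: 9.07
position: [525.2, 287.3, 49.2]
ee_rot: [0.962, -0.275, -0.002, 0.003]
contact_force: [0.4, 0.9, 0.6]
gripper_width: 33.8
grasp_force: 0.0
```

```bash
python3 - <<'E'
from h import *
goal(526.7,288.8,50,58)
d=wrist();e=cam('side'); t=cam('top')
a=cv2.resize(d['color'][130:384,150:370],(440,508)); b=cv2.resize(e['color'][215:315,165:265],(350,350)); c=cv2.resize(t['color'][185:245,140:210],(350,240))
im=np.zeros((600,800,3),np.uint8);im[:508,:440]=a;im[:350,445:795]=b;im[355:595,445:795]=c
cv2.imwrite('pics/x1.png',im[...,::-1])
p=arm.read_state()['position'];print(w2px(e,p),w2px(t,p))
E
```

```text
0 [ 0.0005 -0.002  -0.0008] [-1.6000e-01  5.4000e-01 -1.7989e+02]
180 [ 0.0005 -0.002  -0.0008] [0.34 0.1  0.11]
now pos [525.2 287.3  49.2] tool y yaw -121.89 j [ 0.77  0.48 -0.24 -0.   -0.86  0.24] F [0.4 0.9 0.6] w 33.8 0.0 9.075
[217.46496958 275.50433101] [163.88385466 211.49622127]
```

View pics/x1.png

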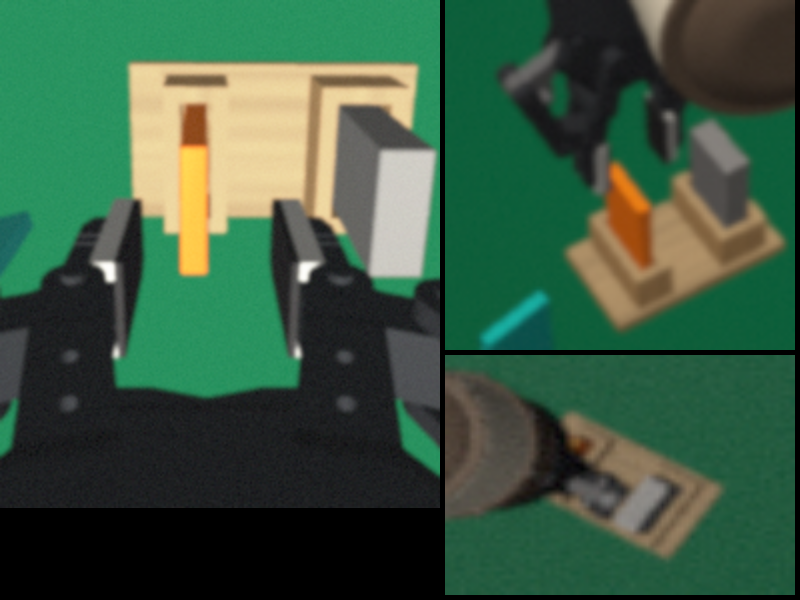

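>>> {"api": "servo_tool", "payload": {"increments": [[0.4,0,-0.001,0.01,0,0,0],[0.4,0,-0.001,0.021,0,0,0],[0.4,0,-0.001,0.021,0,0,0]]}}

```text
clock: 9.6
position: [526.6, 288.9, 29.7]
ee_rot: [0.962, -0.275, -0.001, 0.001]
contact_force: [0.5, 0.0, 0.1]
gripper_width: 34.1
grasp_force: 0.0
```

```bash
python3 - <<'E'
from h import *
goal(526.7,288.8,28,58); print(arm.grasp_offset)
d=wrist();e=cam('side');p=arm.read_state()['position']
print([w2px(e,p+[0,0,k]).round(1).tolist() for k in (0,10,20,30,40)])
a=cv2.resize(d['color'][130:384,150:370],(440,508)); b=cv2.resize(e['color'][215:315,165:265],(350,350))
im=np.zeros((510,800,3),np.uint8);im[:508,:440]=a;im[:350,445:795]=b
cv2.imwrite('pics/x2.png',im[...,::-1])
E
```

```text
0 [0.0002 0.     0.0017] [-7.0000e-02  2.1000e-01 -1.7988e+02]
180 [0.0002 0.     0.0017] [0.13 0.05 0.12]
now pos [526.6 288.9  29.7] tool y yaw -121.88 j [ 0.77  0.51 -0.25 -0.   -0.82  0.24] F [0.5 0.  0.1] w 34.1 0.0 9.6
18.700000000000003
[[218.0, 283.0], [217.9, 279.8], [217.7, 276.5], [217.5, 273.1], [217.4, 269.7]]
```

View pics/x2.png

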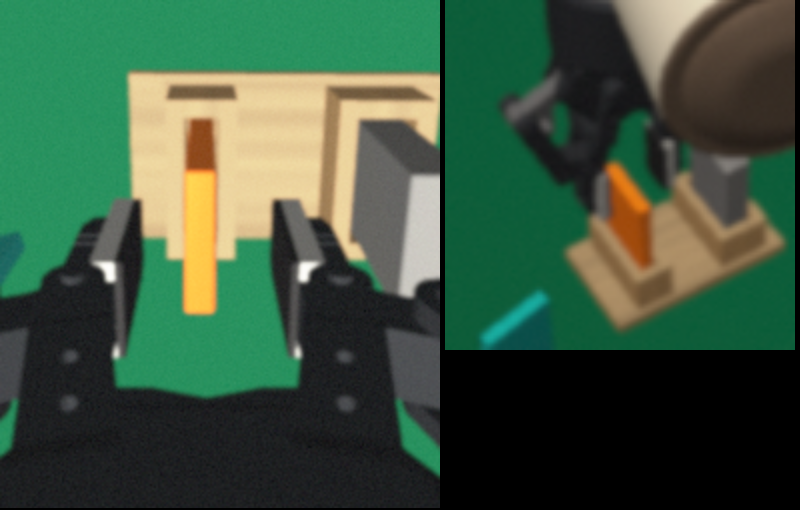

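>>> {"api": "servo_tool", "payload": {"increments": [[0.2,0,0,0.003,0,0,0],[0.1,0,0,0.003,0,0,0],[0.0,0,0,0.003,0,0,0],[0.0,0,0,0.003,0,0,0],[0.0,0,0,0.003,0,0,0]]}}

```text
clock: 10.32
position: [527.4, 289.6, 28.0]
ee_rot: [0.962, -0.275, 0.0, -0.0]
contact_force: [0.3, -0.2, 0.7]
gripper_width: 5.9
grasp_force: 61.2
```

>>> {"api": "servo_tool", "payload": {"increments": [[0.0,0,0,-0.02,0,0,0],[0.0,0,0,-0.05,0,0,0],[0.0,0,0,-0.09,0,0,0],[0.0,0,0,-0.13,0,0,0],[0.0,0,0,-0.15,0,0,0],[0.0,0,0,-0.15,0,0,0]]}}

```text
clock: 11.08
position: [528.0, 290.2, 179.7]
ee_rot: [0.962, -0.275, 0.001, -0.002]
contact_force: [0.5, -0.9, 0.2]
gripper_width: 5.5
grasp_force: 61.1
```

```bash
python3 - <<'E'
from h import *
goal(530,-160,178,80.5)
E
```

```text
0 [0.2394 0.3813 0.0005] [-1.5000e-01  3.0000e-01  1.5763e+02]
180 [0.2394 0.3813 0.0005] [ -0.21  -0.11 -22.37]
now pos [528.  290.2 179.7] tool y yaw -121.87 j [ 0.77  0.35 -0.07  0.   -1.14  0.24] F [ 0.5 -0.9  0.2] w 5.5 61.1 11.075
```

>>> {"api": "servo_tool", "payload": {"increments": [[0,0.239,0.381,0,0,0,-22.4],[0,0.239,0.381,0,0,0,-22.4],[0,0.239,0.381,0,0,0,-22.4],[0,0.239,0.381,0,0,0,-22.4],[0,0.239,0.381,0,0,0,-22.4],[0,0.239,0.381,0,0,0,-22.4],[0,0.239,0.381,0,0,0,-22.4],[0,0.239,0.381,0,0,0,-22.4],[0,0.239,0.381,0,0,0,-22.4],[0,0.239,0.381,0,0,0,-22.4],[0,0.239,0.381,0,0,0,-22.4]]}}

```text
clock: 12.45
position: [529.3, -158.8, 177.8]
ee_rot: [0.997, -0.081, -0.0, -0.0]
contact_force: [0.3, 0.4, -0.5]
gripper_width: 6.2
grasp_force: 61.1
```

```bash
cat > dots.py <<'E'
from h import *
import sys
d=wrist();save(d,sys.argv[1]+'.png');np.save(sys.argv[1]+'.npy',d,allow_pickle=True)
def dots(d,nm):
    hsv=cv2.cvtColor(d['color'],cv2.COLOR_RGB2HSV); m=cv2.inRange(hsv,(0,0,170),(179,60,255))
    n,l,st,c=cv2.connectedComponentsWithStats(m)
    for i in range(1,n):
        w,h,a=st[i,2:5]
        if 4<=a<400 and max(w,h)<=2*min(w,h)+1: print(nm,a,c[i].round(1),px2w(d,c[i],52).round(1))
dots(d,'w'); dots(cam('top'),'top'); dots(cam('side'),'side')
goal(0,0,0,80)
E
python3 dots.py w5
```

```text
w 4 [333.5 141.5] [ 554.2 -248.1   52. ]
w 71 [ 91.7 163.6] [572.9   8.2  52. ]
w 4 [145.8 166. ] [561. -48.  52.]
w 9 [161.7 166.4] [557.7 -64.6  52. ]
w 5 [168.6 166.6] [556.4 -71.9  52. ]
w 10 [173.3 165.5] [556.7 -77.1  52. ]
w 106 [450.4 199.4] [ 470.1 -369.7   52. ]
w 109 [207.4 228.1] [480.5 -98.3  52. ]
w 114 [299.3 228.7] [ 462.8 -201.2   52. ]
w 111 [114.6 230.4] [494.9   6.3  52. ]
w 16 [343.5 237.1] [ 444.3 -249.8   52. ]
w 7 [111.9 255. ] [465.6  18.5  52. ]
w 13 [118.9 254.5] [464.8  10.2  52. ]
w 9 [148.4 254.9] [458.8 -23.7  52. ]
w 6 [204.7 262.3] [438.7 -86.3  52. ]
w 39 [239.7 262.9] [ 431.3 -126.8   52. ]
w 40 [266.4 262.8] [ 426.2 -157.8   52. ]
top 16 [400.1 117.9] [ 804.4 -425.7   52. ]
top 16 [408.4 135.9] [ 748.6 -449.1   52. ]
top 11 [419.6 133.6] [ 755.3 -483.1   52. ]
top 10 [292.8 146.5] [720.2 -99.1  52. ]
top 10 [293.5 225.2] [483.  -97.4  52. ]
top 14 [386.3 229.5] [ 467.5 -373.1   52. ]
top 9 [328. 231.] [ 464.8 -199.7   52. ]
top 25 [232.6 377.1] [44.9 86.6 52. ]
side 47 [216.7 120.1] [ 821.3 -254.1   52. ]
side 10 [227.2 129.7] [ 766.5 -217.7   52. ]
side 8 [339.5 131.5] [ 462.5 -356.6   52. ]
side 125 [304.6 144.8] [ 532.  -241.3   52. ]
side 4 [222.5 156.5] [713.5 -86.4  52. ]
side 11 [323. 158.] [ 464.5 -200.4   52. ]
side 16 [305.  176.5] [480.8 -98.8  52. ]
side 7 [257.6 194.9] [560.1  22.8  52. ]
side 17 [284.6 198.3] [495.9   6.2  52. ]
side 11 [505.6 229.7] [   6.7 -107.4   52. ]
0 [-0.5482 -0.0709  0.1779] [ 2.0000e-02 -1.0000e-02 -1.7938e+02]
180 [-0.5482 -0.0709  0.1779] [-0.01 -0.01  0.62]
now pos [ 529.3 -159.2  178. ] tool y yaw -99.38 j [ 0.    0.27 -0.2  -0.   -1.1   1.41] F [0.4 0.  0.2] w 5.9 61.1 12.6
```

View pics/w5.png

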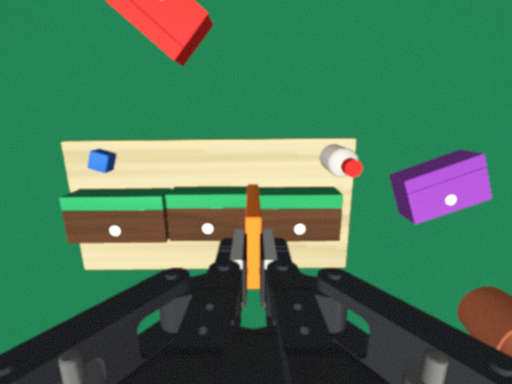

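```bash
python3 - <<'E'
from h import *
d=np.load('w5.npy',allow_pickle=True).item();img=d['color'].astype(int)
for c in (90,140,190,225,285,315,330):
    g=img[205:262,c].sum(1); e=np.diff(g); r=205+np.argmax(np.where(np.arange(205,261)>232,e,0)); print(c,r,px2w(d,(c,r+.5),52).round(1)[:2], end=' | ')
    # brown/green edge
    gr=img[195:225,c,1]-img[195:225,c,0]; k=195+np.where(gr>30)[0].max(); print('green',k,px2w(d,(c,k+.5),52).round(1)[:2])
# row profile for gap
for r in (232,220): print(r,[int(x) for x in img[r,158:178].sum(1)])
print('row 215 around gap',[tuple(img[215,c]) for c in range(236,272,2)])
hsv=cv2.cvtColor(d['color'],cv2.COLOR_RGB2HSV)
m=cv2.inRange(hsv,(8,150,200),(25,255,255)); m[:,:235]=0;m[:,275:]=0;m[:180]=0
p=np.argwhere(m)[:,::-1].astype(np.float32); r=cv2.minAreaRect(p);print(r)
z0=226
for q in cv2.boxPoints(r): print(q, px2w(d,q,z0).round(1))
print('c',px2w(d,r[0],z0))
m=cv2.inRange(hsv,(3,150,60),(14,255,199)); m[:,:240]=0;m[:,265:]=0;m[:175]=0;m[220:]=0
p=np.argwhere(m);print('end face rows',p.min(0),p.max(0)); k=p[p[:,0]==p[:,0].min()+1][:,1];print(k.min(),k.max())
b=(np.array([k.mean()+.0,p[:,0].min()-.5]));print('bottom edge',px2w(d,b,156))
T=R.from_quat(d['state']['ee_rot']).as_matrix();print('tool x',T[:,0])
E
```

```text
90 242 [485.   38.7] | green 210 [522.4  26.5]
140 241 [476.9 -18.5] | green 210 [513.3 -28.5]
190 240 [468.7 -75.5] | green 208 [506.6 -84.1]
225 248 [ 452.3 -113.3] | green 207 [ 501.4 -122.7]
285 249 [ 439.7 -181.7] | green 208 [ 489.4 -188.3]
315 240 [ 445.4 -217.2] | green 208 [ 483.9 -221.3]
330 240 [ 442.6 -234.2] | green 208 [ 481.2 -237.7]
232 [238, 247, 239, 254, 249, 239, 233, 191, 121, 132, 172, 219, 242, 252, 246, 248, 240, 236, 250, 241]
220 [258, 247, 239, 249, 236, 240, 178, 131, 139, 187, 217, 220, 246, 233, 237, 246, 229, 234, 232, 242]
row 215 around gap [(np.int64(114), np.int64(76), np.int64(50)), (np.int64(114), np.int64(76), np.int64(51)), (np.int64(112), np.int64(74), np.int64(51)), (np.int64(109), np.int64(74), np.int64(49)), (np.int64(122), np.int64(77), np.int64(44)), (np.int64(165), np.int64(86), np.int64(34)), (np.int64(150), np.int64(74), np.int64(28)), (np.int64(148), np.int64(74), np.int64(26)), (np.int64(146), np.int64(73), np.int64(23)), (np.int64(147), np.int64(73), np.int64(29)), (np.int64(147), np.int64(74), np.int64(25)), (np.int64(149), np.int64(76), np.int64(33)), (np.int64(128), np.int64(64), np.int64(29)), (np.int64(120), np.int64(80), np.int64(53)), (np.int64(119), np.int64(83), np.int64(57)), (np.int64(118), np.int64(79), np.int64(56)), (np.int64(118), np.int64(81), np.int64(52)), (np.int64(116), np.int64(76), np.int64(52))]
((253.0, 252.5), (71.0, 16.0), 90.0)
[245. 217.] [ 549.  -158.3  226. ]
[261. 217.] [ 547.8 -165.9  226. ]
[261. 288.] [ 509.1 -159.8  226. ]
[245. 288.] [ 510.4 -151.6  226. ]
c [ 529.76087659 -159.04816571  226.        ]
end face rows [185 244] [219 262]
248 256
bottom edge [ 547.51712272 -161.20611663  156.        ]
tool x [ 9.86733395e-01 -1.62348924e-01 -1.82903271e-04]
```

```bash
python3 - <<'E'
from h import *
d=np.load('w5.npy',allow_pickle=True).item();img=d['color'].astype(int)
def edge(c,lo,hi):
    # board/felt edge: felt red channel low
    r=img[lo:hi,c,0]; k=np.where(np.abs(np.diff(r))>35)[0]; return lo+k
for c in (110,190,310): print(c,'top',edge(c,125,150),'bot',edge(c,258,280))
for r in (225,232): 
    print(r,'right end short',330+np.where(np.abs(np.diff(img[r,330:350].sum(1)))>60)[0],'left end long',50+np.where(np.abs(np.diff(img[r,50:80].sum(1)))>60)[0])
for uv,z in [((166.5,232),52),((165.5,220),52),((341,230),52),((65.5,225),52),((66.5,232),52)]: print(uv,px2w(d,uv,z).round(1))
for c,r in ((110,140.5),(310,139.5),(110,269.5),(310,268.5)): print(c,r,px2w(d,(c,r),12).round(1))
w=np.load('w3.npy',allow_pickle=True).item()
E
```

```text
110 top [139 140] bot [268 269 270]
190 top [138 139] bot [267 268 269]
310 top [136 137 138] bot [266 267 268]
225 right end short [339 340 341 347 348] left end long []
232 right end short [338 339 340 347 348] left end long []
(166.5, 232) [483.4 -51.4  52. ]
(165.5, 220) [497.7 -53.8  52. ]
(341, 230) [ 453.5 -247.7   52. ]
(65.5, 225) [510.3  59.3  52. ]
(66.5, 232) [501.9  61.   52. ]
110 140.5 [592.8   1.7  12. ]
310 139.5 [ 555.5 -231.2   12. ]
110 269.5 [428.2  51.9  12. ]
310 268.5 [ 386.2 -212.4   12. ]
```

```bash
python3 - <<'E'
from h import *
goal(480.5,-150.4,84,81)
E
```

```text
0 [-0.0496 -0.0008  0.094 ] [-2.0000e-02  1.0000e-02  1.7962e+02]
180 [-0.0496 -0.0008  0.094 ] [-0.01 -0.01 -0.38]
now pos [ 529.3 -159.2  178. ] tool y yaw -99.38 j [ 0.    0.27 -0.2  -0.   -1.1   1.41] F [0.4 0.  0.2] w 5.9 61.1 12.6
```

>>> {"api": "servo_tool", "payload": {"increments": [[0,-0.05,-0.001,0.01,0,0,-0.4],[0,-0.05,-0.001,0.05,0,0,-0.4],[0,-0.05,-0.001,0.08,0,0,-0.4],[0,-0.05,-0.001,0.094,0,0,-0.4],[0,-0.05,-0.001,0.094,0,0,-0.4],[0,-0.05,-0.001,0.094,0,0,-0.4]]}}

```text
clock: 13.35
position: [481.2, -151.0, 85.0]
ee_rot: [0.997, -0.079, 0.001, 0.0]
contact_force: [0.1, -0.5, -0.5]
gripper_width: 6.0
grasp_force: 61.1
```

```bash
python3 - <<'E'
from h import *
d=wrist();save(d,'w6.png');np.save('w6.npy',d,allow_pickle=True)
e=cam('side');save(e,'s6.png')
goal(480.5,-150.4,84,81)
img=d['color'].astype(int)
U=np.array([.988,-.156]);V=np.array([.156,.988])
# expected pixels: spacer bottom +x corners, gap edges at rail top
p=d['state']['position'][:2]
for s in (-4,4): print('spc bottom',w2px(d,[*(p+20*U+s*V),d['state']['position'][2]-22]).round(1),'top',w2px(d,[*(p+20*U+s*V),d['state']['position'][2]+48]).round(1))
for u in (521,526,529):
  for v in (-80,-67.2): print(u,v,w2px(d,[*(u*U+v*V),52]).round(1))
sub=d['color'][110:270,190:320]
im=np.zeros((600,800,3),np.uint8); im[:560,:455]=cv2.resize(sub,(455,560),interpolation=cv2.INTER_CUBIC)
im[:300,460:760]=cv2.resize(e['color'][120:195,270:345],(300,300),interpolation=cv2.INTER_CUBIC)
cv2.imwrite('pics/x6.png',im[...,::-1])
for r in range(140,215,4): print(r,[''.join('%4d'%x for x in img[r,226:282:2,0])][0])
E
```

```text
0 [-0.0006 -0.0005  0.0011] [-2.3000e-01  2.0000e-02  1.7994e+02]
180 [-0.0006 -0.0005  0.0011] [-0.01 -0.14 -0.06]
now pos [ 481.  -151.    85.1] tool y yaw -99.06 j [ 0.02  0.29 -0.44  0.   -0.84  1.39] F [ 0.4  0.  -0.6] w 5.7 61.1 13.45
spc bottom [258.4 182.3] top [260.9 215.3]
spc bottom [247.2 182.3] top [244.3 215.4]
521 -80 [260.7 176. ]
521 -67.2 [243.6 176. ]
526 -80 [260.7 169.4]
526 -67.2 [243.5 169.4]
529 -80 [260.7 165.4]
529 -67.2 [243.5 165.4]
140  231 234 233 232 233 231 232 230 231 232 234 232 233 233 233 234 234 233 231 234 233 233 234 233 233 233 234 232
144  235 235 234 234 233 233 234 233 235 234 234 233 234 235 234 233 233 233 236 234 233 233 235 234 233 233 234 232
148  237 237 236 236 237 236 237 235 237 236 236 236 237 238 236 235 238 237 236 236 237 238 237 237 237 237 238 236
152  238 238 236 237 236 236 237 236 236 235 237 235 236 237 237 235 237 237 239 237 237 236 236 237 237 236 237 237
156  229 229 231 229 229 230 231 230 230 230 237 239 239 238 238 239 239 238 238 239 238 238 239 239 240 238 240 238
160   15  14  21  26  27  20  17  23  17 107 226 2
[... 887 characters left out ...]
92  110 107 105 106 102 105 104 106 103 104 171 140 129 130 128 125 135 105 102 100 106 101 103 100 103 103 104 106
196   99 100 103 102  99 100 101  96  99  96 159 136 130 129 125 127 114  94 101 104 102 104 103 106 105 104 104 105
200  104 102 101 102 104 103 104 102  99  99 148 138 129 128 129 126 113 104 110 111 108 109 109 109 111 108 108 108
204  105 105 104 107 108 105 103 104 102 100 142 135 132 129 124 129 120 104 105 106 103 103 103 104 105 106 104 102
208  101 101 106 105 105 106 107 108 108  91 133 132 129 132 129 125 125 109  96  95  99  95  97  98  98 102  95 100
212   96  97  97  96 100  96 100  94  97  97 138 129 129 128 130 126 122 112 104 103 102 100 101 104 100 100 101  99
```

>>> {"api": "servo_tool", "payload": {"increments": [[0,0,0,0.01,0,0,0],[0,0,0,0.02,0,0,0],[0,0,0,0.03,0,0,0],[0,0,0,0.04,0,0,0],[0,0,0,0.046,0,0,0],[0,0,0,0.049,0,0,0],[0,0,0,0.049,0,0,0],[0,0,0,0.049,0,0,0]]}}

```text
clock: 14.45
position: [480.3, -151.0, 35.2]
ee_rot: [0.997, -0.079, 0.0, 0.0]
contact_force: [-0.3, -0.4, -0.3]
gripper_width: 6.0
grasp_force: 61.1
```

>>> {"api": "servo_tool", "payload": {"increments": [[0,0,0,0.0005,0,0,0],[0,0,0,0.001,0,0,0],[0,0,0,0.001,0,0,0]]}}

```text
clock: 14.82
position: [480.0, -151.0, 34.0]
ee_rot: [0.997, -0.079, 0.0, -0.0]
contact_force: [0.2, 0.3, 0.8]
gripper_width: 5.7
grasp_force: 61.1
```

>>> {"api": "servo_tool", "payload": {"increments": [[0,0,0,0.0005,0,0,0],[0,0,0,0.001,0,0,0],[0,0,0,0.001,0,0,0]]}}

```text
clock: 15.2
position: [480.2, -151.1, 33.9]
ee_rot: [0.997, -0.079, 0.0, 0.0]
contact_force: [-1.6, 0.2, 6.8]
gripper_width: 6.2
grasp_force: 62.1
```

>>> {"api": "servo_tool", "payload": {"increments": [[0,0,0,-0.001,0,0,0],[0.1,0,0,-0.001,0,0,0],[0.3,0,0,-0.001,0,0,0],[0.4,0,0,-0.001,0,0,0],[0.4,0,0,-0.001,0,0,0],[0.4,0,0,-0.02,0,0,0],[0.4,0,0,-0.06,0,0,0],[0.4,0,0,-0.1,0,0,0],[0.4,0,0,-0.13,0,0,0],[0.4,0,0,-0.13,0,0,0]]}}

```text
clock: 16.45
position: [481.7, -151.1, 165.5]
ee_rot: [0.997, -0.079, 0.003, -0.0]
contact_force: [-0.2, -0.4, 0.3]
gripper_width: 34.0
grasp_force: 0.0
```

```bash
python3 - <<'E'
from h import *
d=wrist();save(d,'w7.png');np.save('w7.npy',d,allow_pickle=True)
goal(480.5,-150.4,164,81)
hsv=cv2.cvtColor(d['color'],cv2.COLOR_RGB2HSV)
m=cv2.inRange(hsv,(8,150,200),(25,255,255)); m[:,:210]=0;m[:,300:]=0;m[:120]=0
p=np.argwhere(m)[:,::-1].astype(np.float32); r=cv2.minAreaRect(p);print(len(p),r)
U=np.array([.988,-.156]);V=np.array([.156,.988])
for q in [r[0],*cv2.boxPoints(r)]: w=px2w(d,q,82)[:2]; print(w.round(1),(w@U).round(1),(w@V).round(1))
m=cv2.inRange(hsv,(0,0,170),(179,60,255)); n,l,st,c=cv2.connectedComponentsWithStats(m)
for i in range(1,n):
    if 40<st[i,4]<400: w=px2w(d,c[i],52)[:2]; print('dot',st[i,4],c[i].round(1),(w@U).round(1),(w@V).round(1))
E
```

```text
0 [ 0.0001 -0.0005 -0.0004] [-1.9000e-01  6.0000e-02  1.7992e+02]
180 [ 0.0001 -0.0005 -0.0004] [-0.04 -0.12 -0.08]
now pos [ 480.3 -150.9  163.6] tool y yaw -99.08 j [ 0.02  0.2  -0.33 -0.   -1.03  1.39] F [ 0.4  0.7 -1. ] w 34.1 0.0 16.5
320 ((253.0, 190.0), (40.0, 8.0), 90.0)
[ 480.2 -150.9] 497.9 -74.2
[ 499.6 -150.2] 517.0 -70.5
[ 498.4 -157.5] 517.0 -77.9
[ 460.  -151.5] 478.1 -78.0
[ 461.2 -144. ] 478.1 -70.3
dot 67 [ 78.8 118.9] 562.7 97.2
dot 125 [466.2 161. ] 520.3 -291.6
dot 123 [203.4 190.4] 489.8 -22.0
dot 126 [103.1 192.3] 487.9 83.6
dot 126 [303.  191.4] 488.6 -126.6
dot 52 [203.5 264.6] 403.3 -18.1
dot 52 [302.5 264.6] 403.1 -129.7
```

```bash
python3 - <<'E'
from h import *
goal(492.5,-100,120,171)
E
```

```text
0 [ 0.0039 -0.0521  0.0437] [-1.300e-01 -6.000e-02  8.992e+01]
180 [ 0.0039 -0.0521  0.0437] [ 6.000e-02 -1.300e-01 -9.008e+01]
now pos [ 480.3 -150.9  163.6] tool y yaw -99.08 j [ 0.02  0.2  -0.33 -0.   -1.03  1.39] F [ 0.4  0.7 -1. ] w 34.1 0.0 16.5
```

>>> {"api": "servo_tool", "payload": {"increments": [[1,0.004,-0.052,0,0,0,89.9],[1,0.004,-0.052,0,0,0,89.9],[1,0.004,-0.052,0,0,0,89.9],[1,0.004,-0.052,0,0,0,89.9],[1,0.004,-0.052,0,0,0,89.9],[1,0.004,-0.052,0,0,0,89.9],[1,0.004,-0.052,0,0,0,89.9],[1,0.004,-0.052,0,0,0,89.9],[1,0.004,-0.052,0,0,0,89.9],[1,0.004,-0.052,0.02,0,0,89.9],[1,0.004,-0.052,0.044,0,0,89.9],[1,0.004,-0.052,0.044,0,0,89.9]]}}

```text
clock: 18.0
position: [489.6, -100.4, 116.0]
ee_rot: [-0.649, 0.76, 0.002, -0.003]
contact_force: [0.7, -0.4, 0.3]
gripper_width: 85.1
grasp_force: 0.0
```

>>> {"api": "servo_tool", "payload": {"increments": [[1,0,0,0.03,0,0,0],[1,0,0,0.06,0,0,0],[1,0,0,0.085,0,0,0],[1,0,0,0.1,0,0,0],[1,0,0,0.1,0,0,0],[1,0,0,0.1,0,0,0]]}}

```text
clock: 18.75
position: [492.9, -100.2, 19.7]
ee_rot: [-0.65, 0.76, -0.001, 0.0]
contact_force: [0.5, -0.7, 0.9]
gripper_width: 85.4
grasp_force: 0.0
```

```bash
python3 - <<'E'
from h import *
goal(492.5,-100,20,171)
d=wrist();e=cam('side');p=arm.read_state()['position']
print([w2px(e,p+[0,0,k]).round(1).tolist() for k in (-10,0,10,20,30,40)])
im=np.zeros((600,800,3),np.uint8);im[:384,:390]=d['color'][:,60:450]; im[:400,395:795]=cv2.resize(e['color'][120:220,250:350],(400,400),interpolation=cv2.INTER_CUBIC)
cv2.imwrite('pics/x8.png',im[...,::-1])
E
```

```text
0 [-0.0002  0.0005 -0.0003] [-0.08  0.    0.05]
180 [-0.0002  0.0005 -0.0003] [-1.0000e-02 -1.3000e-01 -1.7995e+02]
now pos [ 492.9 -100.2   19.7] tool y yaw 171.05 j [ 0.12  0.39 -0.51  0.   -0.67 -0.28] F [ 0.5 -0.7  0.9] w 85.4 0.0 18.75
[[299.3, 187.8], [299.7, 184.8], [300.0, 181.8], [300.3, 178.7], [300.6, 175.6], [301.0, 172.5]]
```

View pics/x8.png

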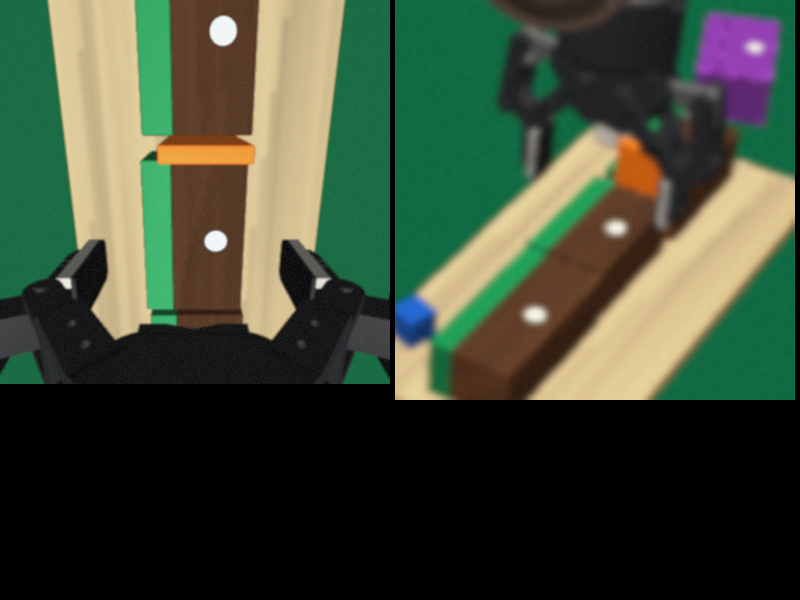

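>>> {"api": "servo_tool", "payload": {"increments": [[1,0,0,0.01,0,0,0],[1,0,0,0.018,0,0,0],[1,0,0,0.024,0,0,0],[1,0,0,0.028,0,0,0],[1,0,0,0.028,0,0,0]]}}

```text
clock: 19.48
position: [491.9, -100.3, -9.5]
ee_rot: [-0.65, 0.76, 0.0, -0.0]
contact_force: [0.6, 0.5, 0.6]
gripper_width: 85.5
grasp_force: 0.0
```

>>> {"api": "servo_tool", "payload": {"increments": [[0.85,0,0,0,0,0,0],[0.75,0,0,0,0,0,0],[0.65,0,0,0,0,0,0],[0.5,0,0,0,0,0,0],[0,0,0,0,0,0,0],[0,0,0,0,0,0,0],[0,0,0,0,0,0,0]]}}

```text
clock: 20.35
position: [492.5, -100.2, -8.4]
ee_rot: [-0.65, 0.76, -0.0, 0.0]
contact_force: [-1.7, 0.9, 5.5]
gripper_width: 54.8
grasp_force: 64.8
```

>>> {"api": "servo_tool", "payload": {"increments": [[0,0.001,0,0,0,0,0],[0,0.002,0,0,0,0,0],[0,0.003,0,0,0,0,0],[0,0.004,0,0,0,0,0],[0,0.004,0,0,0,0,0]]}}

```text
clock: 20.98
position: [492.8, -103.7, -8.4]
ee_rot: [-0.65, 0.76, -0.001, 0.001]
contact_force: [1.4, 3.3, 5.6]
gripper_width: 54.3
grasp_force: 64.8
```

>>> {"api": "servo_tool", "payload": {"increments": [[0,0.0005,0,0,0,0,0],[0,0.001,0,0,0,0,0],[0,0.001,0,0,0,0,0]]}}

```text
clock: 21.35
position: [492.7, -104.6, -8.4]
ee_rot: [-0.65, 0.76, -0.001, 0.001]
contact_force: [0.7, 4.3, 6.0]
gripper_width: 54.8
grasp_force: 64.8
```

>>> {"api": "servo_tool", "payload": {"increments": [[0,0.0005,0,0,0,0,0],[0,0.001,0,0,0,0,0],[0,0.001,0,0,0,0,0]]}}

```text
clock: 21.72
position: [492.7, -104.7, -8.4]
ee_rot: [-0.65, 0.76, -0.001, 0.002]
contact_force: [0.3, 8.6, 5.8]
gripper_width: 54.8
grasp_force: 64.8
```

>>> {"api": "servo_tool", "payload": {"increments": [[0,0.001,0,0,0,0,0],[0,0.002,0,0,0,0,0],[0,0.002,0,0,0,0,0]]}}

```text
clock: 22.1
position: [492.8, -104.7, -8.3]
ee_rot: [-0.65, 0.76, -0.0, 0.003]
contact_force: [0.3, 19.4, 6.3]
gripper_width: 55.2
grasp_force: 65.0
```

```bash
python3 - <<'E'
from h import *
d=wrist();np.save('w9.npy',d,allow_pickle=True);save(d,'w9.png')
goal(492.5,-105,-10,171)
U=np.array([.988,-.156]);V=np.array([.156,.988]);hsv=cv2.cvtColor(d['color'],cv2.COLOR_RGB2HSV)
def f(d,nm):
    hsv=cv2.cvtColor(d['color'],cv2.COLOR_RGB2HSV)
    m=cv2.inRange(hsv,(0,0,170),(179,60,255)); n,l,st,c=cv2.connectedComponentsWithStats(m)
    for i in range(1,n):
        if 7<st[i,4]<1200:
            w=px2w(d,c[i],52)[:2]; u,v=w@U,w@V
            if 470<u<510 and -150<v<110: print(nm,'dot',st[i,4],u.round(1),v.round(1))
f(d,'w');f(cam('side'),'side')
m=cv2.inRange(hsv,(8,150,200),(25,255,255));p=np.argwhere(m)[:,::-1].astype(np.float32)
n,l,st,c=cv2.connectedComponentsWithStats(m);i=1+np.argmax(st[1:,4]);p=np.argwhere(l==i)[:,::-1].astype(np.float32)
r=cv2.minAreaRect(p);print(r);b=np.array([px2w(d,q,82)[:2] for q in cv2.boxPoints(r)]);print((b@U).round(1),(b@V).round(1))
E
```

```text
0 [0.0003 0.0002 0.0017] [-0.2   0.23  0.05]
180 [0.0003 0.0002 0.0017] [  -0.35   -0.31 -179.95]
now pos [ 492.7 -104.7   -8.3] tool y yaw 171.05 j [ 0.11  0.43 -0.53 -0.01 -0.6  -0.26] F [-1.1 20.8  6.8] w 54.4 65.0 22.15
w dot 987 488.8 -126.9
w dot 510 490.6 -26.6
side dot 15 492.5 -27.0
side dot 17 489.0 83.5
((270.0, 176.5), (23.0, 124.0), 90.0)
[516.7 478.  477.5 517. ] [-79.6 -79.6 -72.2 -72.2]
```

>>> {"api": "servo_tool", "payload": {"increments": [[0,0,0,0,0,0,0],[0,0,0,0,0,0,0],[0,0,0,0,0,0,0]]}}

```text
clock: 22.58
position: [492.8, -104.7, -8.3]
ee_rot: [-0.65, 0.76, -0.0, 0.003]
contact_force: [-0.1, 19.6, 7.4]
gripper_width: 54.7
grasp_force: 65.0
```

```bash
python3 -c "
from h import *
goal(492.5,-105,-10,171); print(arm.job_done())"
```

```text
0 [0.0003 0.0002 0.0017] [-0.2   0.23  0.05]
180 [0.0003 0.0002 0.0017] [  -0.35   -0.32 -179.95]
now pos [ 492.8 -104.7   -8.3] tool y yaw 171.05 j [ 0.11  0.43 -0.53 -0.01 -0.6  -0.26] F [-0.1 19.6  7.4] w 54.7 65.0 22.575
the job is handed in; nothing more can be done
None
```

I handed the job in at 22.6 s: the orange spacer stands in the gap by the shorter piece, and the gripped middle piece presses it there with about 19 N; the hand-in returned no verdict.

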